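# Lay out the seasoning mat

### The job

Lay out the seasonings from the wooden chopping board on the dark mat: stand the steel pot in the middle of the round cork coaster and the green sauce bottle in the middle of the square blue tile, with the red-capped shaker on the mat midway between the two and the white salt tub straight behind that shaker (towards the mat's yellow stripe), 10 cm from centre to centre. Close the pot with its steel lid, lying level. Leave everything standing upright, and do not disturb the black-capped shaker.

Things in the scene. Friction and masses are not known exactly. Their poses are not given: they have to be found in the camera images.
- pot_c (a point): Site at its centre, half-way up; its z axis is the upright axis and its yaw means nothing. At the start it stands upright on the chopping board. Open round steel pot, 62 mm outside diameter, 56 mm high, 3 mm wall (mouth 56 mm across). Origin 28 mm above its foot. About 0.16 kg.
- lid_c (a point): Steel pot lid, lying on the board knob up: disc 68 mm wide, 5 mm thick; under it a round rim 46 mm wide, 4 mm deep that drops into the pot's mouth; on top a black upright knob 20 mm wide, 24 mm high. Site at the middle of the knob: 21 mm above the rim's underside, 12 mm above the disc's top; z up, yaw means nothing. Closed, it is 45 mm above the pot's point. About 0.07 kg.
- bottle_c (a point): Site at its centre, half-way up; its z axis is the upright axis and its yaw means nothing. At the start it stands upright on the chopping board. Small green glass sauce bottle with yellow label and orange cap, 100 mm high in all; body 54 mm diameter up to 62 mm height, then tapering to a 28 mm neck; cap 31 mm. Origin 50 mm above its foot. About 0.22 kg.
- chilli_c (a point): Site at its centre, half-way up; its z axis is the upright axis and its yaw means nothing. At the start it stands upright on the chopping board. Grey shaker with paper label and RED cap, 90 mm high, 46 mm diameter (cap 48 mm). Origin 45 mm above its foot. About 0.13 kg.
- pepper_c (a point): Site at its centre, half-way up; its z axis is the upright axis and its yaw means nothing. At the start it stands upright on the chopping board. Grey shaker like the other but with a BLACK cap, 90 mm high, 46 mm diameter (cap 48 mm). Origin 45 mm above its foot. It is not part of the job and stays where it is.
- salt_c (a point): Site at its centre, half-way up; its z axis is the upright axis and its yaw means nothing. At the start it stands upright on the chopping board. White ceramic salt tub with dark wooden lid fixed on it, 60 mm diameter (wooden lid 61 mm), 70 mm high. Origin 35 mm above its foot. About 0.24 kg.
- board: Light wooden chopping board fixed on the table, 260 x 360 x 18 mm, on which the loose things start, in no set order. Origin at the centre of its underside, on the table; x points across its short side away from the robot, y along its long side to the robot's left.
- mat: Dark rubber mat fixed on the table, 250 x 360 x 4 mm, yellow stripe along its far long edge. Origin at the centre of its underside, on the table; x points away from the robot to the stripe ('behind'), y to the robot's left. It lies left or right of the board. Cork and tile lie on it, at x -40, y +115 or -115 mm, either way round. A white dish (68 mm wide, 22 high) stands near x 68, y 122 mm.
- cork: Round cork coaster fixed on the mat, 90 mm diameter, 6 mm thick. Origin at the centre of its underside, 4 mm above the table; z up.
- tile: Square blue tile fixed on the mat, 90 x 90 mm, 6 mm thick. Origin at the centre of its underside, 4 mm above the table; z up.
Not all that is in view belongs to the job. What is shaped like the part that bears salt_c but purple is not meant.

How it is judged (in metres and radians):
At the end, for the whole second after the job is handed in: Pot and bottle on cork and tile within 15 mm of centre; red shaker on the mat, 15 mm from midway; salt tub behind it, 85-115 mm between centres, within 25 mm of the mat's middle line; lid seated (10 mm sideways, 3 mm high); all upright (0.08 rad), released, at rest; black shaker moved < 20 mm (horizontal distance between pot_c and cork below 0.015 m and z of pot_c in the frame of cork between 0.03 and 0.038 m and horizontal distance between bottle_c and tile below 0.015 m and z of bottle_c in the frame of tile between 0.052 and 0.06 m and x of chilli_c in the frame of mat between -0.055 and -0.025 m and y of chilli_c in the frame of mat between -0.015 and 0.015 m and z of chilli_c in the frame of mat between 0.045 and 0.053 m and x of salt_c in the frame of mat between 0.03 and 0.09 m and y of salt_c in the frame of mat between -0.025 and 0.025 m and z of salt_c in the frame of mat between 0.035 and 0.043 m and horizontal distance between salt_c and chilli_c between 0.085 and 0.115 m and horizontal distance between lid_c and pot_c below 0.01 m and z of lid_c in the frame of pot_c between 0.042 and 0.048 m and angle between each of pot_c, bottle_c, chilli_c, salt_c, lid_c's own z axis and vertical below 0.08 rad and linear speed of each of pot, bottle, chilli, salt, lid below 0.02 m/s and distance of pepper_c from where it was at the start of the episode below 0.02 m and angle between pepper_c's own z axis and vertical below 0.1 rad); the robot touches nothing.
It fails at once if the black-capped shaker is knocked over or moved more than 20 mm (distance of pepper_c from where it was at the start of the episode above 0.02 m or angle between pepper_c's own z axis and vertical above 0.4 rad).
It also fails if it takes over 144 s, if anything falls off the work surface, if the arm or the gripper's body presses on something with over 40 N, if the wrist force passes 120 N, or if a joint passes its speed limit or range.

### The arm

A 6-joint arm with a two-finger parallel gripper is mounted at the origin on the work surface. World frame = base frame: x ahead of the robot, y to its left, z up, the work surface at z = 0. Lengths are in m, angles in degrees, forces in N, time in s.
With the tool pointing down it reaches from about 0.325 to 0.85 m from the base axis. Payload 15.5 kg.
Tool frame: the origin (TCP) lies at the very end of the fingers, on their centre line; the grasp point (between the pads) lies arm.grip_depth behind it (arm.grip_depth is the distance from the TCP to the grasp point, in m); z points along the fingers, y is the direction in which the jaws open and shut (so a half turn about z gives the same grasp; the last joint's range is limited). The gripper opens to 91 mm and grips with 3 to 60 N. Pads are 32 mm wide; open, the fingers measure 118 mm over their backs; the gripper's body (76 mm by 178 mm) begins 60 mm behind the grasp point.
Start: joints at [62.825, 28.281, 77.091, -0, 74.628, -5.472], TCP at [0.231, 0.581, 0.214] pointing down, gripper open.
Joint ranges: [-166.48, 166.48], [-47.26, 123.95], [12.59, 153.08], [-70.14, 250.14], [6.76, 159.57], [-176.63, 176.63]. Speed limits (degrees/s): [108.29, 108.29, 147.25, 172.46, 172.46, 172.46].

### API

Orientations are given as a 3x3 rotation matrix whose columns are the frame's x, y, z axes.
In Python, from rig import arm gives the robot as it stands. Calls block until the motion is done:
- arm.move_to(position, orientation): joint-space move of the TCP to a pose.
- arm.move_l(position, orientation=None, feed=0.15): straight line of the TCP; orientation=None keeps the orientation; feed is the mean speed in m/s.
- arm.move_joints(angles): joint-space move.
- arm.grip(opening): finger opening in m; the grip force is fixed at half the most; returns when the fingers have stopped.
- arm.sleep(seconds).
- arm.solve_ik(position, orientation): joint angles nearest the present ones, or None.
- arm.snapshot(name): name is "scene" or "top" or "wrist"; returns the picture (420x560x3 uint8, red, green, blue); there is no depth.
- arm.get_calibration(name): a dict with "intrinsics" (3x3 intrinsics, pixels), "cam_to_world" (4x4, takes a point from camera to world coordinates). Camera axes: x right, y down, z forward; pixel columns grow to the right and rows downward; lengths in m; the calibration is good to about 2 mm. A picture is of the moment at which its call begins: read the wrist's pose just before it. get_calibration takes no time and is no camera call; for the wrist camera it gives the pose at the moment of the call.
A pose or a line that the arm cannot do raises arm.Unreachable and nothing moves.
- arm.sign_off(): hands the job in, once; it reports no verdict.
Readings, each from a call of its own:
- arm.current_t(): time.
- arm.current_joint_positions(): joint angles.
- arm.current_dq(): joint speeds.
- arm.current_tau(): joint torques, N m.
- arm.current_ee_pos(): TCP position.
- arm.current_tool_rot(): TCP orientation.
- arm.current_force(): force on the tool from outside, world axes, zero at the start.
- arm.current_torque(): the same for the moment, N m.
- arm.current_width(): finger opening in m.
Only numpy, scipy, OpenCV 4.12 (cv2) and the standard library are available. Lean on these libraries where they do the work, as an engineer would, in place of code of your own. Each camera call takes 0.05 s, during which the arm holds its last target.

## Working session

There is one attempt and no reset: what is moved stays moved. The work goes in short steps, each a Python script; the robot and the scene stay as the last script left them, time stands still between calls to the robot, and variables do not carry over. Pictures are saved under pics/ and viewed, and the job is handed in when it is done.

```bash
ls; mkdir -p pics; python3 - <<'E'
from rig import arm
import cv2
for n in("scene","top","wrist"):
    im=arm.snapshot(n); cv2.imwrite(f"pics/{n}0.png",im[:,:,::-1])
    c=arm.get_calibration(n); print(n,c["intrinsics"].round(1).tolist(),c["cam_to_world"].round(3).tolist())
print(arm.grip_depth,arm.current_t(),arm.current_force(),arm.current_width(),arm.current_tool_rot())
E
```

```text
pics
scene [[467.5, 0.0, 275.3], [0.0, 467.5, 214.1], [0.0, 0.0, 1.0]] [[0.48, 0.525, -0.703, 1.426], [0.877, -0.269, 0.398, -0.603], [0.02, -0.807, -0.59, 0.869], [0.0, 0.0, 0.0, 1.0]]
top [[483.0, 0.0, 289.1], [0.0, 483.0, 207.2], [0.0, 0.0, 1.0]] [[0.011, -0.986, 0.166, 0.249], [-1.0, -0.009, 0.012, -0.07], [-0.01, -0.166, -0.986, 1.473], [0.0, 0.0, 0.0, 1.0]]
wrist [[366.3, 0.0, 285.4], [0.0, 366.3, 210.1], [0.0, 0.0, 1.0]] [[0.37, 0.894, 0.251, 0.16], [0.929, -0.356, -0.102, 0.608], [-0.002, 0.271, -0.963, 0.383], [0.0, 0.0, 0.0, 1.0]]
0.0188 0.15 [-0.48872912  0.42934321 -0.33589724] 0.09124121751688648 [[-9.29112121e-01  3.69797911e-01 -4.13829635e-04]
 [ 3.69798136e-01  9.29111739e-01 -8.45804134e-04]
 [ 7.17173694e-05 -9.38880300e-04 -9.99999557e-01]]
```

View pics/top0.png

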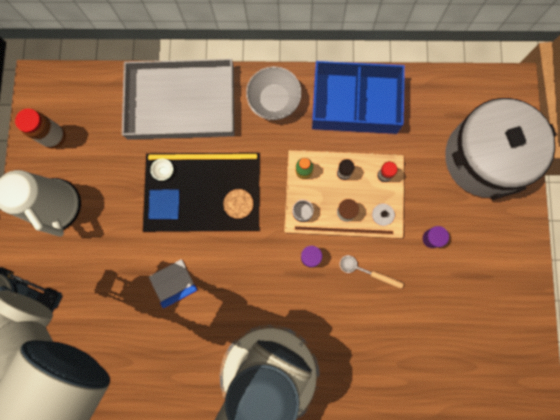

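View pics/scene0.png

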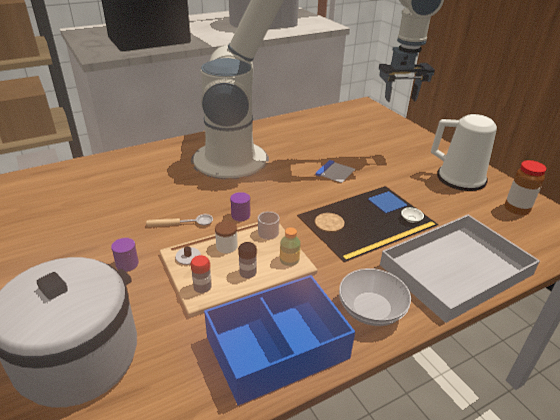

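View pics/wrist0.png

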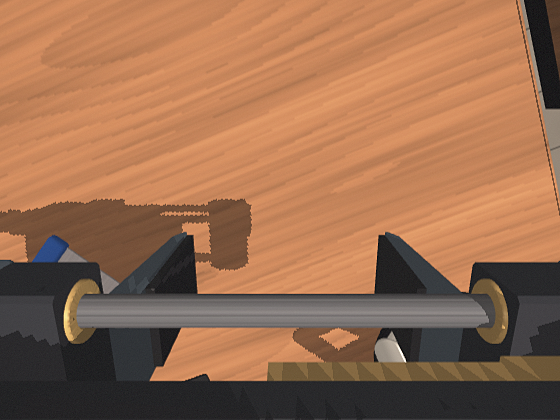

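The top view shows the mat on the left (+y), with the stripe at the top, the tile at (164,205), the cork at (238,203) and the dish at (162,170). The board is on the right: bottle (304,167), black cap (346,169), red cap (389,171), pot (303,211), salt (348,210) and lid (384,214). A dark stick lies at the near board edge. I'll make coarse estimates from this, then take a closer wrist view.

```bash
cat > h.py <<'E'
from rig import arm
import cv2, numpy as np
def ray(cal,u,v,z):
    K=cal["intrinsics"];T=cal["cam_to_world"]
    d=T[:3,:3]@np.linalg.inv(K)@np.array([u,v,1.]);o=T[:3,3]
    return (o+d*(z-o[2])/d[2])
def proj(cal,p):
    K=cal["intrinsics"];T=np.linalg.inv(cal["cam_to_world"])
    q=K@(T[:3,:3]@np.asarray(p)+T[:3,3]);return q[:2]/q[2]
def R(yaw):  # tool down; jaw axis y at angle yaw(deg) from world +y ... x axis = tool x
    a=np.deg2rad(yaw);x=np.array([np.cos(a),np.sin(a),0]);z=np.array([0,0,-1.]);return np.column_stack([x,np.cross(z,x),z])
E
python3 - <<'E'
from h import *
c=arm.get_calibration("top")
for n,u,v,z in [("matTL",145,153,.004),("matTR",260,153,.004),("matBR",260,231,.004),("matBL",144,231,.004),("tile",164,205,.01),("cork",238,203,.01),("dish",162,170,.026),("bTL",288,152,.018),("bTR",405,153,.018),("bBR",404,236,.018),("bBL",286,235,.018),
 ("bottle",304.5,163,.118),("pepper",346,166,.108),("chilli",389.5,168,.108),("pot",303,210,.074),("salt",348,209,.088),("lid",384,213,.051)]:
    print(n,ray(c,u,v,z).round(3))
q=arm.current_joint_positions();print(q)
for yaw in(180,90,0,-90):
  for p in [(.45,-.22,.35),(.45,.1,.35),(.62,-.05,.06),(.42,-.31,.05)]:
    s=arm.solve_ik(p,R(yaw));print(yaw,p,None if s is None else np.round(s,0))
E
```

```text
matTL [0.665 0.404 0.004]
matTR [0.668 0.041 0.004]
matBR [0.421 0.036 0.004]
matBL [0.418 0.392 0.004]
tile [0.498 0.333 0.01 ]
cork [0.507 0.105 0.01 ]
dish [0.605 0.341 0.026]
bTL [ 0.668 -0.047  0.018]
bTR [ 0.668 -0.411  0.018]
bBR [ 0.409 -0.4    0.018]
bBL [ 0.408 -0.044  0.018]
bottle [ 0.607 -0.097  0.118]
pepper [ 0.601 -0.218  0.108]
chilli [ 0.596 -0.344  0.108]
pot [ 0.476 -0.094  0.074]
salt [ 0.478 -0.225  0.088]
lid [ 0.473 -0.335  0.051]
[ 6.28245280e+01  2.83071722e+01  7.71184519e+01 -1.07822915e-03
  7.46283165e+01 -5.47201926e+00]
180 (0.45, -0.22, 0.35) [ -33.   12.   82.   -0.   87. -123.]
180 (0.45, 0.1, 0.35) [  5.   8.  86.  -0.  86. -85.]
180 (0.62, -0.05, 0.06) [ -10.   38.   86.   -0.   56. -100.]
180 (0.42, -0.31, 0.05) [ -43.   33.  101.   -0.   46. -133.]
90 (0.45, -0.22, 0.35) [-33.  12.  82.  -0.  87. -33.]
90 (0.45, 0.1, 0.35) [ 5.  8. 86. -0. 86.  5.]
90 (0.62, -0.05, 0.06) [-10.  38.  86.  -0.  56. -10.]
90 (0.42, -0.31, 0.05) [-43.  33. 101.  -0.  46. -43.]
0 (0.45, -0.22, 0.35) [-33.  12.  82.  -0.  87.  57.]
0 (0.45, 0.1, 0.35) [ 5.  8. 86. -0. 86. 95.]
0 (0.62, -0.05, 0.06) [-10.  38.  86.  -0.  56.  80.]
0 (0.42, -0.31, 0.05) [-43.  33. 101.  -0.  46.  47.]
-90 (0.45, -0.22, 0.35) [-33.  12.  82.  -0.  87. 147.]
-90 (0.45, 0.1, 0.35) [   5.    8.   86.   -0.   86. -175.]
-90 (0.62, -0.05, 0.06) [-10.  38.  86.  -0.  56. 170.]
-90 (0.42, -0.31, 0.05) [-43.  33. 101.  -0.  46. 137.]
```

```bash
python3 - <<'E'
from h import *
import pickle
out={}
for n,y in (("mat",.22),("board",-.22)):
    arm.move_to([.66,y,.40],R(180))
    c=arm.get_calibration("wrist"); im=arm.snapshot("wrist")
    out[n]=(c,im); cv2.imwrite(f"pics/w_{n}.png",im[:,:,::-1])
    print(c["cam_to_world"].round(3).tolist(),arm.current_t())
pickle.dump(out,open("w.pkl","wb"))
E
```

```text
[[-0.0, 0.963, 0.27, 0.583], [1.0, 0.0, -0.0, 0.22], [-0.0, 0.27, -0.963, 0.569], [0.0, 0.0, 0.0, 1.0]] 2.3167
[[-0.001, 0.963, 0.271, 0.583], [1.0, 0.001, -0.0, -0.22], [-0.0, 0.271, -0.963, 0.57], [0.0, 0.0, 0.0, 1.0]] 3.9833
```

View pics/w_mat.png

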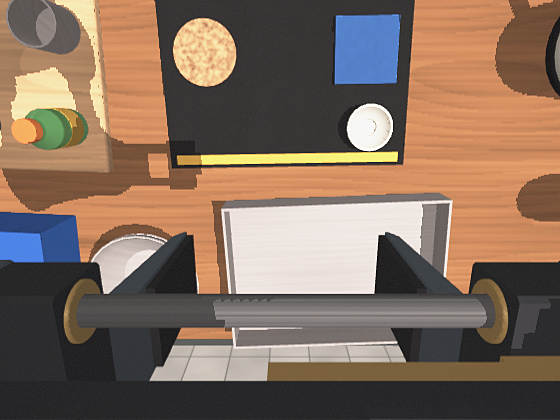

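View pics/w_board.png

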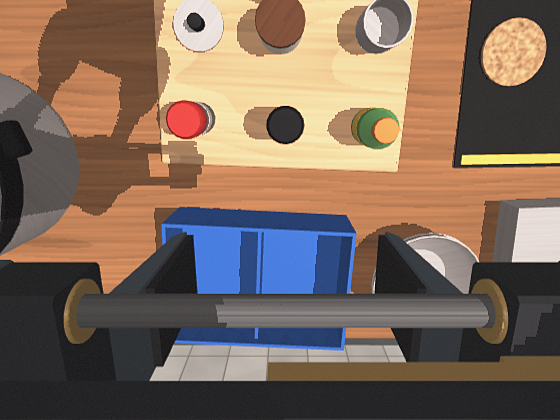

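Wrist view of the mat: cork at (205,52), tile at (367,49), yellow stripe at about row 158. Wrist view of the board: caps at (186,119) red, (285,124) black and (385,130) orange, with the lid, salt and pot near the top edge and salt clipped. I'll take one more view closer in, then segment by colour.

```bash
python3 - <<'E'
from h import *
import pickle
out=pickle.load(open("w.pkl","rb"))
arm.move_to([.56,-.22,.38],R(180))
c=arm.get_calibration("wrist"); im=arm.snapshot("wrist")
out["near"]=(c,im); cv2.imwrite("pics/w_near.png",im[:,:,::-1])
pickle.dump(out,open("w.pkl","wb"))
E
cat > seg.py <<'E'
from h import *
def blobs(im,lo,hi,roi,minA=80,hull=True):
    hsv=cv2.cvtColor(im,cv2.COLOR_RGB2HSV);m=cv2.inRange(hsv,np.array(lo),np.array(hi))
    k=np.zeros_like(m);k[roi[1]:roi[3],roi[0]:roi[2]]=255;m&=k
    m=cv2.morphologyEx(m,cv2.MORPH_OPEN,np.ones((3,3)))
    cs=[x for x in cv2.findContours(m,cv2.RETR_EXTERNAL,cv2.CHAIN_APPROX_NONE)[0] if cv2.contourArea(x)>minA]
    return sorted(cs,key=cv2.contourArea,reverse=True)
def fit(cal,c,z):
    P=np.array([ray(cal,*p[0],z)[:2] for p in cv2.convexHull(c)],np.float32)
    (x,y),(a,b),_=cv2.fitEllipse(P) if len(P)>=5 else cv2.minAreaRect(P)
    return np.round([x,y,a,b],4)
E
python3 - <<'E'
from seg import *
import pickle
o=pickle.load(open("w.pkl","rb"))
c,im=o["mat"]
t=blobs(im,(100,90,60),(125,255,255),(320,0,420,110))[0]
P=np.array([ray(c,*p[0],.01)[:2] for p in t],np.float32);print("tile",cv2.minAreaRect(P))
s=blobs(im,(22,120,120),(35,255,255),(200,140,420,180))[0];P=np.array([ray(c,*p[0],.004)[:2] for p in s],np.float32);print("stripe",cv2.minAreaRect(P))
k=blobs(im,(8,40,110),(25,255,255),(165,0,245,100))[0];print("cork",fit(c,k,.01),"dish?")
c,im=o["board"]
r=blobs(im,(0,150,80),(8,255,255),(150,80,230,160))[0];print("red",fit(c,r,.108))
r=blobs(im,(0,0,0),(180,255,55),(250,90,320,160))[0];print("blk",fit(c,r,.108))
r=blobs(im,(8,170,150),(20,255,255),(365,105,410,150))[0];print("orange",fit(c,r,.118))
E
```

```text
tile ((0.5044037699699402, 0.3336450159549713), (0.09051426500082016, 0.09039901196956635), 0.9830827713012695)
stripe ((0.6577151417732239, 0.24052032828330994), (0.013959954492747784, 0.30190545320510864), 0.9600976705551147)
cork [0.5082 0.1048 0.0895 0.0902] dish?
red [ 0.5985 -0.3411  0.0445  0.0486]
blk [ 0.6044 -0.2208  0.0445  0.0452]Traceback (most recent call last):
  File "<stdin>", line 12, in <module>
IndexError: list index out of range
```

View pics/w_near.png

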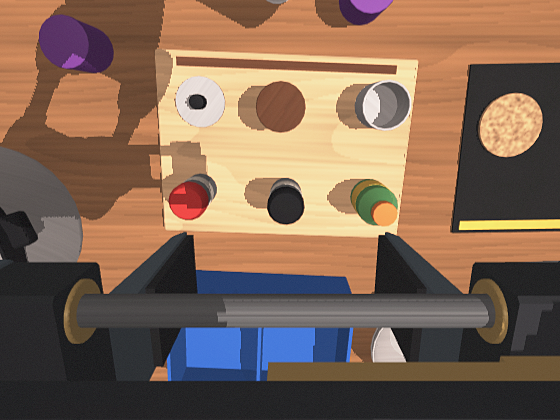

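The new view shows every item in full: lid (200,101), salt (280,106), pot (384,106), red (189,201), black (286,206), orange cap (384,213). Tile size, cork size and their spacing match the spec (229 mm against 230 mm), and the mat yaw is about 0.96° by both measures.

```bash
python3 - <<'E'
from seg import *
import pickle
o=pickle.load(open("w.pkl","rb"))
c,im=o["near"]
hsv=cv2.cvtColor(im,cv2.COLOR_RGB2HSV)
print(hsv[213,384],hsv[205,287],hsv[106,280],hsv[85,385],hsv[101,185],hsv[100,198],hsv[70,280])
def t(n,lo,hi,roi,z):
    b=blobs(im,lo,hi,roi,60)
    print(n,[ (fit(c,x,z),cv2.contourArea(x)) for x in b[:2]])
t("orange",(8,150,120),(17,255,255),(365,198,402,230),.118)
t("red",(0,150,80),(8,255,255),(160,170,225,225),.108); t("red",(172,150,80),(180,255,255),(160,170,225,225),.108)
t("blk",(0,0,0),(180,255,40),(262,180,310,226),.108)
t("salt",(0,60,30),(14,255,150),(250,78,310,136),.088)
t("lid",(0,0,120),(180,40,255),(170,70,230,132),.027)
t("knob",(0,0,0),(180,255,60),(180,88,212,115),.051)
t("pot",(0,0,60),(180,45,255),(350,75,415,135),.074)
big=cv2.resize(im[60:240,150:430],None,fx=2.8,fy=2.8,interpolation=cv2.INTER_CUBIC);cv2.imwrite("pics/nz.png",big[:,:,::-1])
E
```

```text
[ 15 158 246] [ 0 11 47] [ 10 138 131] [ 7 25 92] [  6  27 150] [150  15  50] [ 19  94 252]
orange [(array([ 0.6084, -0.0998,  0.03  ,  0.0326]), 465.0)]
red [(array([ 0.5954, -0.3412,  0.045 ,  0.0501]), 1048.5)]
red []
blk [(array([ 0.5946, -0.2209,  0.0344,  0.0421]), 183.0)]
salt [(array([ 0.4827, -0.2274,  0.0589,  0.0602]), 1897.5)]
lid [(array([ 0.476 , -0.3377,  0.0662,  0.0667]), 1872.5)]
knob [(array([ 0.4761, -0.3359,  0.0179,  0.0224]), 177.0)]
pot [(array([ 0.4812, -0.0984,  0.0607,  0.071 ]), 2158.0)]
```

View pics/nz.png

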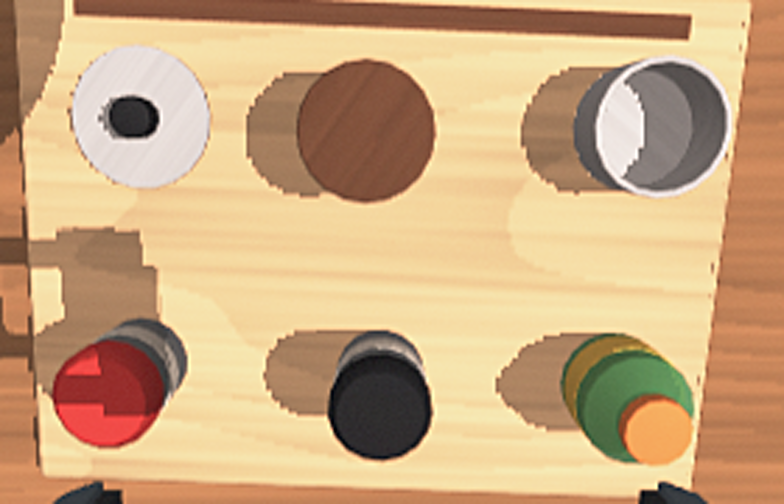

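The fits match the given sizes. The pot blob includes its outer wall, so I take the rim circle at (386.4,105.4) instead. I'll start with the red shaker, which tests the routine.

```bash
cat >> h.py <<'E'
ROT=R(180)
def pick(x,y,z,pre=0.0912):
    if arm.current_width()<.085: arm.grip(.0912)
    arm.move_to([x,y,.22],ROT); arm.move_l([x,y,z],feed=.15)
    arm.grip(0.0); arm.sleep(.2)
    w=arm.current_width(); print("width",w,"F",arm.current_force().round(1))
    arm.move_l([x,y,.24],feed=.15); print("held",arm.current_width(),arm.current_force().round(1),arm.current_t())
    return w
def place(x,y,z):
    arm.move_to([x,y,.24],ROT); arm.move_l([x,y,z+.03],feed=.15); arm.move_l([x,y,z],feed=.04)
    arm.sleep(.3); print("down F",arm.current_force().round(1),arm.current_ee_pos().round(4))
    arm.grip(.0912); arm.sleep(.2); arm.move_l([x,y,.24],feed=.15); print("t",arm.current_t())
E
python3 - <<'E'
from h import *
import pickle
c,_=pickle.load(open("w.pkl","rb"))["near"]
print("pot",ray(c,386.4,105.4,.074), [ray(c,150+a/2.8,60+b/2.8,.074).round(4)[:2] for a,b in((594,127),(729,127),(662,57),(662,196))])
w=pick(.597,-.341,.042)
cv2.imwrite("pics/chk1.png",arm.snapshot("wrist")[:,:,::-1])
E
```

```text
pot [ 0.48117012 -0.09433048  0.074     ] [array([ 0.4811, -0.1246]), array([ 0.4811, -0.0644]), array([ 0.4516, -0.0965]), array([ 0.5112, -0.092 ])]
width 0.047109794525365775 F [-0.  -1.5 -0.2]
held 0.04703885887217572 [-0.5  1.1 -2.9] 9.1
```

View pics/chk1.png

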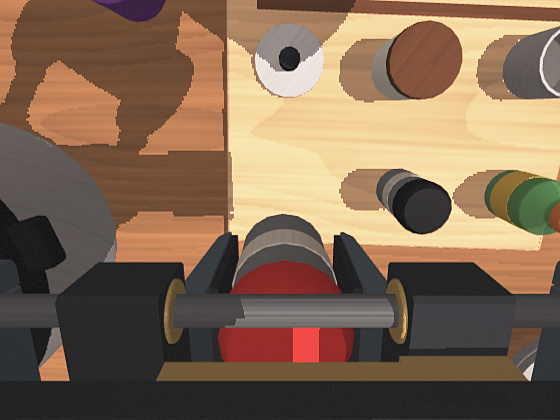

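The red shaker is held upright between the pads (cap near (285,310)), and the black one at (415,200) is undisturbed. Next I place it and fetch the salt.

```bash
python3 - <<'E'
from h import *
place(.5063,.2192,.029)
w=pick(.4827,-.2274,.045)
if .057<w<.064: place(.6063,.2209,.032)
cv2.imwrite("pics/chk2.png",arm.snapshot("wrist")[:,:,::-1])
E
```

```text
down F [-0.   0.3 -2.4] [0.5064 0.2192 0.0291]
t 16.3167
width 0.060071779378798554 F [-0.3  3.2  5.5]
held 0.0600839466580059 [-1.   0.8 -2. ] 21.5083
down F [-0.4  0.5 -2.7] [0.6064 0.2209 0.0322]
t 28.125
```

View pics/chk2.png

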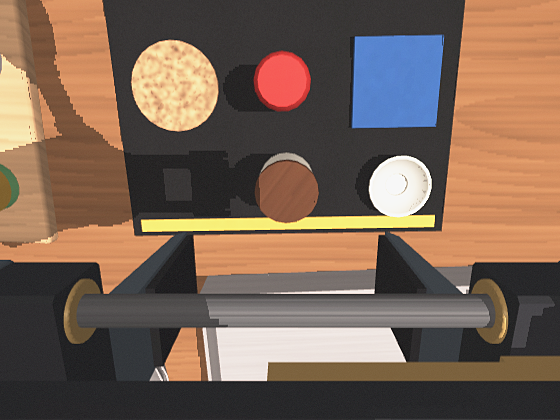

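Both stand upright: red at (282,81), salt at (288,188). Next are the pot and bottle.

```bash
python3 - <<'E'
from h import *
w=pick(.4812,-.0943,.033)
assert .058<w<.066
place(.5082,.1048,.026)
w=pick(.6084,-.0998,.044)
assert .048<w<.060
place(.5044,.3336,.037)
arm.move_to([.66,.22,.38],ROT)
cv2.imwrite("pics/chk3.png",arm.snapshot("wrist")[:,:,::-1])
E
```

```text
width 0.06244806117888396 F [0.4 1.4 5.7]
held 0.06257004456440268 [ 0.2  1.  -1.7] 33.1417
down F [-0.7 -0.7 -1.4] [0.5083 0.1048 0.0261]
t 38.925
width 0.05298582941928754 F [-0.8  3.7  4.5]
held 0.05288476443357632 [ 0.1  0.2 -2.5] 43.4833
down F [ 0.1  0.  -1.9] [0.5045 0.3336 0.0371]
t 50.05
```

View pics/chk3.png

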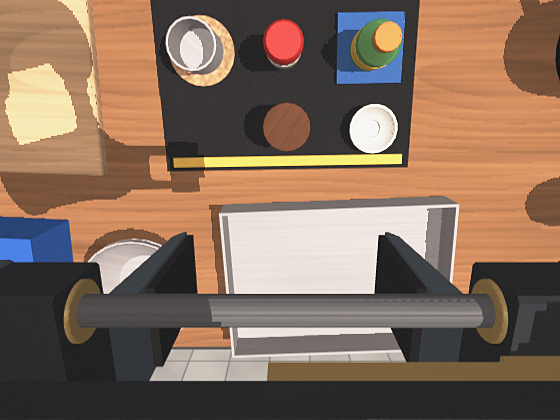

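All four are upright on the mat: pot (195,45), red (283,43), bottle cap (388,37), salt (287,127). I'll measure from directly above before lidding the pot.

```bash
cat > meas.py <<'E'
from seg import *
import sys
y=float(sys.argv[1]);n=sys.argv[2]
arm.move_to([.585,y,.33],ROT)
c=arm.get_calibration("wrist"); im=arm.snapshot("wrist")
cv2.imwrite(f"pics/{n}.png",im[:,:,::-1])
import pickle; pickle.dump((c,im),open(n+".pkl","wb"))
th=np.deg2rad(.96);A=np.array([[np.cos(th),np.sin(th)],[-np.sin(th),np.cos(th)]])
o=np.array([.5063,.2192])-A.T@np.array([-.04,0])
def t(n,lo,hi,z,guess,half=38):
    u,v=proj(c,[*guess,z]).astype(int)
    b=blobs(im,lo,hi,(max(0,u-half),max(0,v-half),u+half,v+half),60)
    for x in b[:1]:
        f=fit(c,x,z);print(n,f,"mat",(A@(f[:2]-o)).round(4))
t("red",(0,150,80),(8,255,255),.094,(.5063,.2192))
t("salt",(0,60,30),(14,255,150),.074,(.6063,.2209))
t("orange",(8,150,120),(17,255,255),.110,(.5044,.3336),20)
t("lid",(0,0,120),(180,45,255),.071,(.5082,.1048),50)
t("knob",(0,0,0),(180,255,60),.095,(.5082,.1048),16)
E
python3 meas.py .21 chk4
```

```text
red [0.5086 0.2167 0.0464 0.0466] mat [-0.0377 -0.0025]
salt [0.6054 0.2201 0.0593 0.06  ] mat [ 0.0591 -0.0008]
lid [0.5079 0.1085 0.0594 0.0687] mat [-0.0403 -0.1107]
```

View pics/chk4.png

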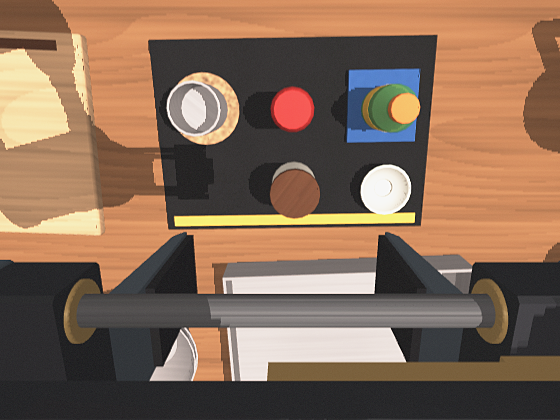

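```bash
python3 - <<'E'
from h import *
import pickle
c,im=pickle.load(open("chk4.pkl","rb"))
print("bottle",ray(c,404,109,.110)); print("proj pot exp",proj(c,[.5082,.1048,.066]),[proj(c,[.5082,.1048+s,.066]) for s in(-.031,.031)],[proj(c,[.5082+s,.1048,.066]) for s in(-.031,.031)])
z=cv2.resize(im[60:160,150:250],None,fx=6,fy=6,interpolation=cv2.INTER_CUBIC)
u,v=(proj(c,[.5082,.1048,.066])-[150,60])*6
cv2.drawMarker(z,(int(u),int(v)),(255,0,255),0,40,2)
cv2.imwrite("pics/pz.png",z[:,:,::-1])
E
```

```text
bottle [0.5080805  0.33104164 0.11      ]
proj pot exp [193.48069657 108.78602503] [array([166.28936495, 108.76139034]), array([220.67393035, 108.81066145])] [array([191.62707176,  79.99273963]), array([195.26158224, 136.44941667])]
```

View pics/pz.png

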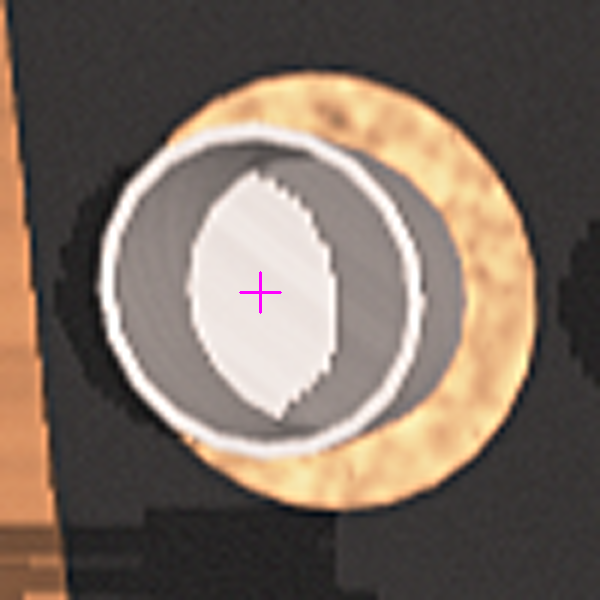

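The rim centre, about (262,290) in the zoom, sits within 1 mm of the expected pot centre. Next is the lid, held by its knob.

```bash
python3 - <<'E'
from h import *
w=pick(.4761,-.3370,.030)
assert .017<w<.024
cv2.imwrite("pics/chk5.png",arm.snapshot("wrist")[:,:,::-1])
place(.508,.105,.0745)
E
python3 meas.py .21 chk6
```

```text
width 0.01934834349944348 F [ 0.  -0.3 -0.6]
held 0.018981958094319615 [-0.1 -0.3 -1.3] 57.8417
down F [ 0.1 -0.5 -1.3] [0.5081 0.105  0.0745]
t 64.375
red [0.5079 0.2165 0.0462 0.0464] mat [-0.0384 -0.0027]
salt [0.6045 0.22   0.0596 0.0605] mat [ 0.0582 -0.0008]
orange [0.5075 0.3195 0.0104 0.0207] mat [-0.0371  0.1003]
lid [0.5075 0.1061 0.0663 0.0722] mat [-0.0407 -0.1131]
knob [0.5074 0.1067 0.0185 0.023 ] mat [-0.0408 -0.1125]
```

View pics/chk6.png

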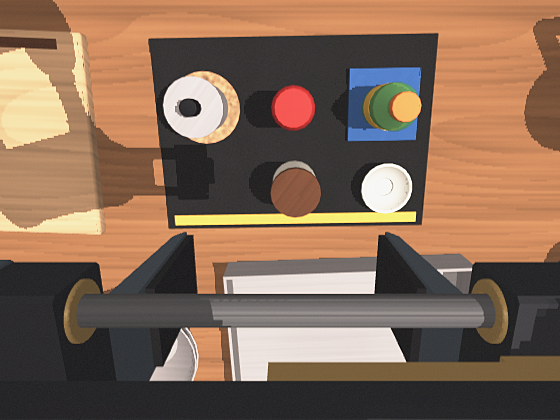

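```bash
python3 - <<'E'
from h import *
import pickle
c,im=pickle.load(open("chk6.pkl","rb"))
z=cv2.resize(im[60:160,150:250],None,fx=4,fy=4,interpolation=cv2.INTER_CUBIC)
for h in(.071,.095):
    u,v=(proj(c,[.508,.105,h])-[150,60])*4;cv2.drawMarker(z,(int(u),int(v)),(255,0,255),0,14,1)
s=arm.snapshot("scene");c2=arm.get_calibration("scene");u,v=proj(c2,[.508,.1,.06]).astype(int)
z2=cv2.resize(s[v-60:v+40,u-50:u+50],None,fx=4,fy=4,interpolation=cv2.INTER_CUBIC)
cv2.imwrite("pics/lid.png",np.hstack([z,z2])[:,:,::-1]); cv2.imwrite("pics/sc6.png",s[:,:,::-1]);print(arm.current_t())
E
```

```text
65.15
```

View pics/lid.png

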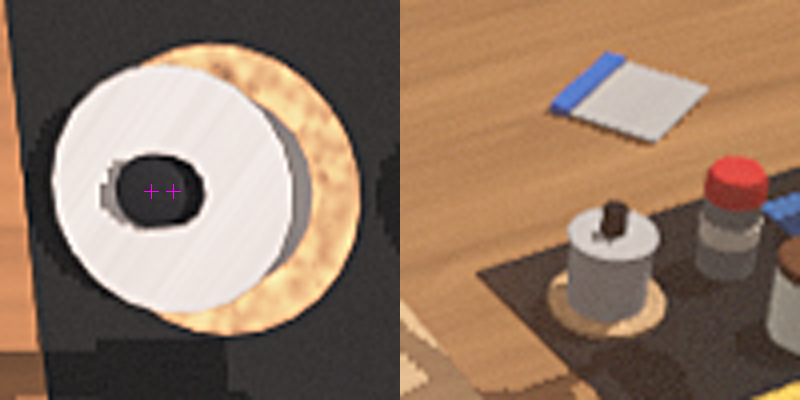

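View pics/sc6.png

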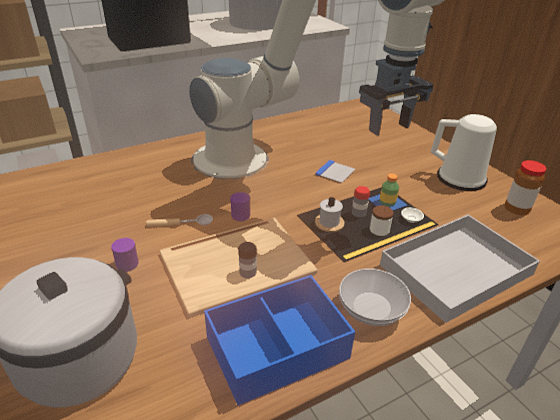

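The lid is level and centred, with the disc centre at (174,188) in the zoom on its expected marker. The black shaker stands at the same place in the scene view, around (248,258). Everything is well within tolerance, so I'm handing in.

```bash
python3 - <<'E'
from h import *
arm.sign_off(); print(arm.current_t())
E
```

```text
the job is handed in; nothing more can be done
the job is handed in; nothing more can be done
```

The job is done and handed in at about 65 s of the 144 s allowed. I placed the red shaker, salt tub, pot, bottle and lid in that order, each with a single grasp and no retries.

Last checks, all from pictures (calibration good to about 2 mm):

| Check | Measured |
|---|---|
| Pot from cork centre | about 1 mm |
| Lid from pot centre | 1–2 mm; looks seated and level |
| Bottle from tile centre | about 4.5 mm by a hand-read pixel |
| Red shaker from midway point | about 3 mm |
| Salt tub | 97 mm from the red shaker, 1 mm off the mat's middle line |
| Black shaker | standing in the same place in the scene view; judged by eye |

- **Failed check:** in the last look, the automatic colour fit for the bottle cap picked up only a sliver of the cap. I discarded it and relied on the hand-read cap pixel (taken before the lid went on) and the picture.
- **Not measured directly:** I judged the lid's height from the release height and the side view, and uprightness by eye.

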